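Fit a screw clamp on the pump's barbed stub

TASK

Take the larger of the two thumb-screw band clamps out of the grey rack and slide its band gently over the barbed stub of the pump, all the way home against the steel flange, so that it lies on the black sealing sleeve. Then turn its thumb screw clockwise until the band is snug on the sleeve - firmly held, but without crushing the rubber - and let go. Leave the smaller clamp in the rack.

Things in the scene. Friction and masses are not known exactly. Their poses are not given: they have to be found in the camera images.
- clamp_center (a point): Ring centre of the larger clamp (loose, about 130 g): a steel band, 16 mm wide, inner radius 19.5, outer 21.5 mm. x is the ring's axis, along which the band slides; z is up. It stands upright in a rack pocket, centre 29.5 mm above the table. Fit it with its x along stub_root's x, so that housing and knob keep their sides. Home, its centre is 8 mm before the flange (stub_root x = -8 mm).
- housing_center (a point): Centre of the larger clamp's screw housing, 16 x 14 x 43 mm tall, 30 mm to local -y of the ring's centre. A jaw comes out of it through the band towards +y and squeezes what is in the ring against the band's far side. At the start it stands between 1 mm sunk and 3.6 mm out (unknown): while sliding on, hold the ring's centre about 1.5 mm to the -y side of the stub's axis.
- knob_center (a point): Centre of the larger clamp's round ribbed thumb knob, 24 mm in diameter, 24 mm tall, upright, 30 mm to local -y of the ring's centre and 48 mm above it, on an 8 mm stem. The clamp can be carried by it. Clockwise from above tightens: 3 mm of jaw travel per radian, 1.9 to 4.0 rad in all from the start, in several grips. It is stiff to turn (0.15 N m) even when loose and stays where it is left.
- stub_root (a point): Centre of the steel flange face (radius 26 mm) from which the pump's stub springs, 65 mm above the table; fixed. The stub points along this frame's -x, level; z is up. From the flange: black rubber sleeve, radius 15, length 24 mm; then three white barbs of radius 15.5 mm. The blue motor starts 44 mm behind the flange (+x), radius 36 mm, its box 54 mm above the stub's axis.
- stub_tip (a point): Tip of the stub, 56 mm from the flange; the nose tapers from radius 15.5 mm (47 mm from the flange) to 10 mm here. Under the stub, 22.5 mm below its axis, is a flat ledge (90 mm wide, from the flange to 55 mm before it) on which the clamp stands when let go, 1 mm below centre. Slide it on 1 to 2 mm above centre to clear the ledge, and set it down when home.
- pump: The pump: base plate 245 x 100 mm, flange, stub, motor; fixed. Origin on the table below stub_root, same axes. A loose clamp pushed against it with over 30 N does damage.
- sleeve: Rubber sleeve on the stub; frame as stub_root. Squeeze by the jaw adds 0.003 N m per N to the knob's moment, 20 to 60 N in 0.4 rad. Loose, it is 0.15 N m in motion, 0 to 0.1 once stopped. Snug is 20 to 60 N: aim for 35 N (0.15 to 0.18 N m held still after a small turn). Over 60 N crushes it; let go, it eases back to 50 N. The clamp must be free to shift 5 mm sideways to centre itself.
- clamp: The larger clamp as a whole, with jaw, screw and knob; origin and axes as clamp_center.
- small_clamp_center (a point): Ring centre of the smaller clamp (outer radius 13, inner 11 mm, too small for the stub; knob 18 mm in diameter, centre 42 mm above and 21 mm to local -y), in the rack's other pocket, 80 mm from the larger. Not to be used.
- rack: Grey plastic rack, 150 x 85 x 24 mm, fixed; origin at the centre of its underside. Two pockets 80 mm apart along its x, each 19 mm wide, 62 mm long and 16 mm deep; the clamps lift straight up out of them.
Not all that is in view belongs to the job. What is shaped like the clamp but yellow is not meant.

How it is judged (in metres and radians):
On the way, in this order (a step that is already met when the one before it is completed fails the run):
1. the large clamp's band is threaded over the barbs of the stub (x of clamp_center in the frame of stub_root between -0.05 and -0.015 m and y of clamp_center in the frame of stub_root between -0.006 and 0.006 m and z of clamp_center in the frame of stub_root between -0.006 and 0.006 m), for 0.1 s.
2. the band is home against the flange (gap under 2.5 mm) (x of clamp_center in the frame of stub_root above -0.0105 m), for 0.2 s.
At the end, for the whole second after the job is handed in: The larger clamp is round the stub, square to it within 0.12 rad, home against the flange with a gap under 2.5 mm, let go and at rest, squeezing the sleeve with 20 to 60 N; the smaller clamp is still in its pocket (within 20 mm of its start) (x of clamp_center in the frame of stub_root between -0.0105 and -0.005 m and y of clamp_center in the frame of stub_root between -0.007 and 0.007 m and z of clamp_center in the frame of stub_root between -0.007 and 0.007 m and angle between the x axis of clamp_center and the x axis of stub_root, either way round below 0.12 rad and contact force between clamp and sleeve between 20 and 60 N and linear speed of clamp below 0.01 m/s and distance of small_clamp_center from where it was at the start of the episode below 0.02 m); the robot touches nothing.
It fails at once if the rubber sleeve is crushed: squeezed with more than 60 N (contact force between clamp and sleeve above 60 N).
It fails at once if the loose clamp is forced against the pump with more than 30 N (contact force between clamp and pump above 30 N and contact force between clamp and sleeve below 3 N).
It fails at once if the smaller clamp is taken out of its pocket or knocked away (distance of small_clamp_center from where it was at the start of the episode above 0.03 m).
It also fails if it takes over 72 s, if anything falls off the work surface, if the arm or the gripper's body presses on something with over 40 N, if the wrist force passes 120 N, or if a joint passes its speed limit or range.

ROBOT

A 7-joint arm with a two-finger parallel gripper is mounted at the origin on the work surface. World frame = base frame: x ahead of the robot, y to its left, z up, the work surface at z = 0. Lengths are in m, angles in degrees, forces in N, time in s.
With the tool pointing down it reaches from about 0.4 to 0.85 m from the base axis. Payload 4.5 kg.
Tool frame: the origin (TCP) lies on the centre line of the jaws, within the pads' length; the fingertips stand r.finger_overhang ahead of it and the grasp point (between the pads) lies 5 mm behind it (r.finger_overhang is the distance from the TCP to the fingertips, in m); z points along the fingers, y is the line along which they close (so a half turn about z gives the same grasp; the last joint's range is limited). The gripper opens to 88 mm and grips with 3 to 60 N. Pads are 18 mm wide; open, the fingers measure 123 mm over their backs; the gripper's body (75 mm by 187 mm) begins 45 mm behind the grasp point.
Start: joints at [-68.709, 39.483, -11.15, 89.685, 9.013, 51.709, -12.324], TCP at [0.207, 0.59, 0.253] pointing down, gripper open.
Joint ranges: [-172.22, 172.22], [-26.19, 119.32], [-84.43, 86.54], [7.71, 146.69], [-57.33, 237.33], [2.42, 119.75], [-152.13, 152.13]. Speed limits (degrees/s): [147.25, 147.25, 180, 180, 180, 180, 180].

INTERFACE

Orientations are given as a 3x3 rotation matrix whose columns are the frame's x, y, z axes.
In Python, from cell import r, eoat, planner, imaging gives the robot as it stands. The module is installed in compiled form; this text tells all that it offers. Calls block until the motion is done:
- r.move_pose(position, orientation): joint-space move of the TCP to a pose.
- r.line_to(position, max_speed=0.15, attitude=None): straight line of the TCP; attitude=None keeps the orientation; max_speed is the mean speed in m/s.
- r.move_joints(angles): joint-space move.
- eoat.open_gripper() and eoat.grasp(f_grip=None): open the fingers fully, or close them until they stop; f_grip is the grip in N (None keeps the last).
- r.pause(seconds).
- planner.inverse_kinematics(position, orientation): joint angles nearest the present ones, or None.
- imaging.grab_frame(name): name is "side" or "top" or "wrist"; returns the picture (480x640x3 uint8, blue, green, red); there is no depth.
- imaging.camera_info(name): a dict with "fovy" (degrees; the focal length in pixels is half the picture's height over the tangent of half this angle, whatever the lens; pixels are square), "cx", "cy" (the principal point, pixels), "extrinsics" (4x4, takes a point from world to camera coordinates). Camera axes: x right, y down, z forward; pixel columns grow to the right and rows downward; lengths in m; the calibration is good to about 2 mm. The wrist camera is an equidistant fisheye: a pixel r from the principal point sees the ray r / f radians off the axis. A picture is of the moment at which its call begins: read the wrist's pose just before it. camera_info takes no time and is no camera call; for the wrist camera it gives the pose at the moment of the call.
A pose or a line that the arm cannot do raises r.IKError and nothing moves.
- r.hand_in(): hands the job in; it is judged then, once.
Readings, each from a call of its own:
- r.read_time_s(): time.
- r.read_joint_positions(): joint angles.
- r.read_qd(): joint speeds.
- r.read_effort(): joint torques, N m.
- r.read_tcp_pos(): TCP position.
- r.read_eef_rot(): TCP orientation.
- r.read_wrist_force(): force on the tool from outside, world axes, zero at the start.
- r.read_ft_torque(): the same for the moment, N m.
- r.read_gripper_width(): opening from 0.0 (shut) to 1.0 (fully open).
- r.read_finger_force(): force on a finger pad.
Only numpy, scipy, OpenCV 4.12 (cv2) and the standard library are available. Lean on these libraries where they do the work, as an engineer would, in place of code of your own. Each camera call takes 0.05 s, during which the arm holds its last target. There are 200 camera calls.

## Working session

There is one attempt and no reset: what is moved stays moved. The work goes in short steps, each a Python script; the robot and the scene stay as the last script left them, time stands still between calls to the robot, and variables do not carry over. Pictures are saved under pics/ and viewed, at most 10 in all, crops included, and the job is handed in when it is done.

```bash
mkdir -p pics; ls
python3 - <<'E'
from cell import r,imaging
import cv2,numpy as np
for n in("top","side","wrist"):
    i=imaging.camera_info(n);print(n,i["fovy"],i["cx"],i["cy"],np.round(i["extrinsics"],4).tolist())
    cv2.imwrite(f"pics/{n}0.png",imaging.grab_frame(n))
print(r.read_tcp_pos(),r.finger_overhang,r.read_time_s(),r.read_eef_rot())
E
```

```text
pics
top 52.37937356462161 319.2132726231232 238.5314109351084 [[0.0046, -1.0, -0.0007, -0.0651], [-0.9874, -0.0044, -0.1584, 0.5032], [0.1584, 0.0014, -0.9874, 0.806], [0.0, 0.0, 0.0, 1.0]]
side 54.055697763741264 324.2775372278943 246.25165307878626 [[0.869, -0.4944, -0.0207, -0.4642], [-0.2826, -0.4615, -0.841, 0.1749], [0.4062, 0.7366, -0.5407, 0.6682], [0.0, 0.0, 0.0, 1.0]]
wrist 65.70646984690485 322.98348929167906 241.3457439975536 [[0.3313, 0.9435, -0.0026, -0.6229], [0.911, -0.3192, 0.2612, -0.0367], [0.2456, -0.0889, -0.9653, 0.3908], [0.0, 0.0, 0.0, 1.0]]
[0.20701242 0.58924254 0.25210151] 0.014 0.15 [[-9.43498266e-01  3.31377223e-01 -3.97154618e-04]
 [ 3.31377454e-01  9.43497326e-01 -1.33347588e-03]
 [-6.71692124e-05 -1.38974026e-03 -9.99999032e-01]]
```

View pics/top0.png

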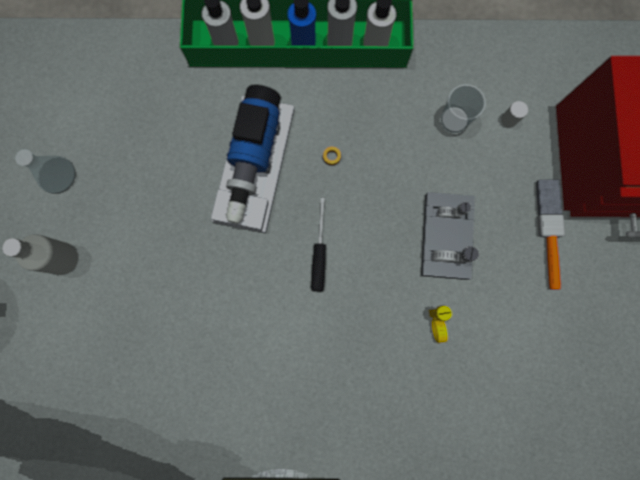

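View pics/side0.png

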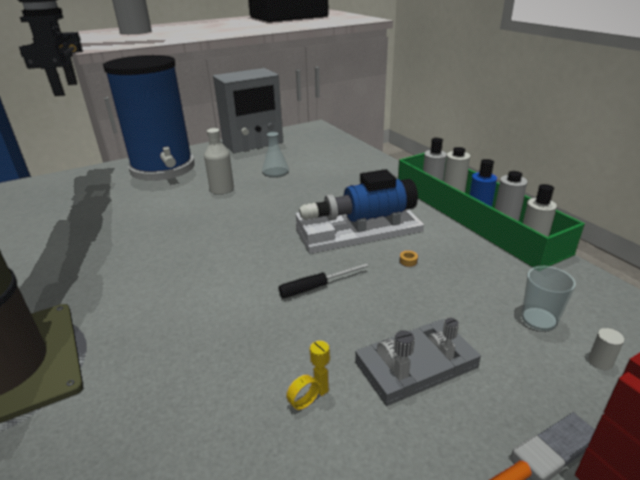

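Run:
```python
import cv2,numpy as np
t=cv2.imread("pics/top0.png");s=cv2.imread("pics/side0.png")
def c(im,x,y,w,h,k): return cv2.resize(im[y:y+h,x:x+w],(w*k,h*k),interpolation=cv2.INTER_CUBIC)
a=np.hstack([c(t,410,185,80,100,5),c(t,200,135,80,100,5)][:2])
cv2.imwrite("pics/c1.png",a)
b=np.vstack([c(s,350,315,133,50*2-25,6)[:450]])
cv2.imwrite("pics/c2.png",np.hstack([c(s,350,315,100,100,4),c(s,290,165,100,100,4)]))
```

```text
(no output)
```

View pics/c1.png

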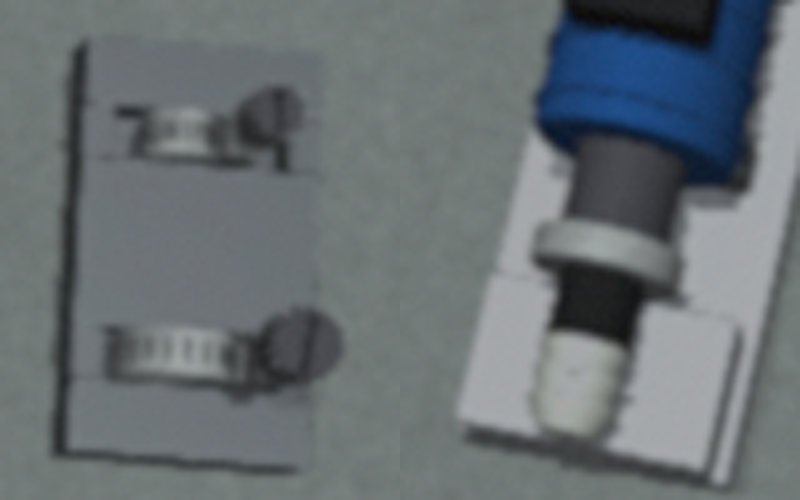

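View pics/c2.png

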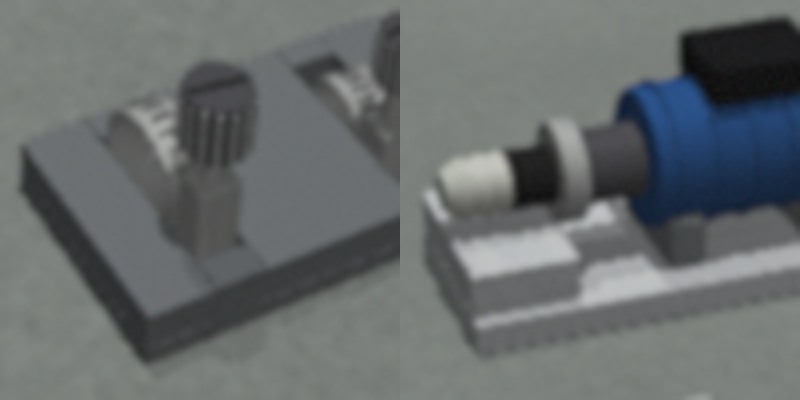

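Candidates, by pixel in the top view:
- Grey larger clamp, knob at (470,254) and ring at (447,255).
- Small clamp, (464,208).
- Yellow decoy, (441,325).
- Orange ring, (332,156).

The crops show the grey clamp with the bigger knob at the near end of the rack, so that one is chosen. The stub's nose is at about (234,222) top, and the flange centre at about (241,185).

```bash
cat > h.py <<'E'
from cell import r,eoat,planner,imaging
import cv2,numpy as np
def ray(info,uv):
    f=240/np.tan(np.radians(info["fovy"]/2)); d=(np.array(uv,float)-[info["cx"],info["cy"]])/f
    if info.get("fish"):
        th=np.linalg.norm(d); v=np.r_[d/max(th,1e-9)*np.sin(th),np.cos(th)]
    else: v=np.r_[d,1]
    E=np.array(info["extrinsics"]); R=E[:3,:3]
    return -R.T@E[:3,3], R.T@v
def onz(info,uv,z):
    c,v=ray(info,uv); return c+v*(z-c[2])/v[2]
def proj(info,p):
    E=np.array(info["extrinsics"]); q=E[:3,:3]@np.array(p)+E[:3,3]
    f=240/np.tan(np.radians(info["fovy"]/2))
    if info.get("fish"):
        n=np.hypot(q[0],q[1]); d=q[:2]/max(n,1e-9)*np.arctan2(n,q[2])
    else: d=q[:2]/q[2]
    return d*f+[info["cx"],info["cy"]]
def info(n):
    i=dict(imaging.camera_info(n)); i["fish"]=n=="wrist"; return i
def down(deg): # tool y axis at angle deg from world +y (ccw), pointing down
    a=np.radians(deg); y=np.array([-np.sin(a),np.cos(a),0]); z=np.array([0,0,-1.]); return np.c_[np.cross(y,z),y,z]
E
python3 - <<'E'
from h import *
np.set_printoptions(precision=4,suppress=True)
t,s=info("top"),info("side")
print("knob",onz(t,(470,254.4),.0895),onz(s,(404.5,335.5),.0895))
print("smallknob",onz(t,(464,208),.072))
print("tip",onz(t,(234.3,221),.065),"sleeve start",onz(t,(238.5,201),.08),"flange top edge centre",onz(t,(242,184),.091))
print("sleeve side L/R",onz(t,(230,200.5),.065),onz(t,(246,202.5),.065))
print("rack corners",[onz(t,p,.024) for p in [(427,193),(474,195.5),(422.5,275.5),(470,278.5)]])
w=info("wrist");E=np.array(w["extrinsics"]);R=r.read_eef_rot();c=-E[:3,:3].T@E[:3,3]
print("cam in tool",R.T@(c-r.read_tcp_pos()),(E[:3,:3]@R).round(3))
print(r.read_eef_rot())
for d in(-75,-60,-30,0,15,30,60,105,120,150,180):
  for p in([.56,-.28,.2],[.57,.14,.2]):
    q=planner.inverse_kinematics(p,down(d)); print(d,p[1],None if q is None else np.round(q))
E
```

```text
knob [ 0.4705 -0.3076  0.0895] [ 0.4726 -0.3125  0.0895]
smallknob [ 0.5515 -0.3064  0.072 ]
tip [0.5288 0.081  0.065 ] sleeve start [0.56   0.0724 0.08  ] flange top edge centre [0.5863 0.0656 0.091 ]
sleeve side L/R [0.5644 0.0895 0.065 ] [0.561  0.0621 0.065 ]
rack corners [array([ 0.5896, -0.2557,  0.024 ]), array([ 0.5854, -0.3398,  0.024 ]), array([ 0.4415, -0.2434,  0.024 ]), array([ 0.4366, -0.326 ,  0.024 ])]
cam in tool [ 0.0667 -0.0008 -0.1332] [[ 0.     1.     0.001]
 [-0.965  0.    -0.261]
 [-0.261 -0.001  0.965]]
[[-0.9435  0.3314 -0.0004]
 [ 0.3314  0.9435 -0.0013]
 [-0.0001 -0.0014 -1.    ]]
-75 -0.28 [27. 43. -8. 93.  8. 45. 30.]
-75 0.14 [-17.  40.  -2. 100.   2.  40.  -5.]
-60 -0.28 [ 29.  43. -12.  92.  12.  46.  42.]
-60 0.14 [-15.  40.  -6. 100.   6.  40.   6.]
-30 -0.28 [ 33.  44. -20.  92.  19.  47.  66.]
-30 0.14 [-11.  41. -13.  99.  13.  41.  29.]
0 -0.28 [ 37.  45. -28.  92.  26.  49.  90.]
0 0.14 [ -6.  41. -21.  99.  20.  43.  53.]
15 -0.28 [ 39.  46. -31.  92.  29.  51. 102.]
15 0.14 [ -4.  42. -24.  99.  23.  44.  65.]
30 -0.28 [ 41.  46. -35.  92.  32.  52. 114.]
30 0.14 [ -2.  42. -28.  99.  26.  45.  77.]
60 -0.28 [ 44.  48. -42.  92.  38.  55. 140.]
60 0.14 [  2.  44. -36.  99.  33.  49. 101.]
105 -0.28 [ -6.  58.  62.  94. -57.  64. -92.]
105 0.14 [  8.  47. -48.  98.  43.  54. 137.]
120 -0.28 [ -2.  53.  50.  94. -47.  56. -85.]
120 0.14 [ 10.  49. -52.  98.  46.  57. 150.]
150 -0.28 [ -2.  53.  50.  94. -47.  56. -55.]
150 0.14 [-44.  50.  50. 101. -48.  52. -93.]
180 -0.28 [ 11.  45.  20.  93. -20.  45. -49.]
180 0.14 [-34.  43.  28. 101. -28.  43. -82.]
```

Run:
```python
from h import *
import pickle
I={}
for n,p,d in(("pump",[.54,.075,.23],-15),("rack",[.472,-.309,.19],-4)):
    r.move_pose(p,down(d)); r.pause(.3); I[n]=info("wrist"); im=imaging.grab_frame("wrist"); cv2.imwrite(f"pics/w_{n}.png",im)
    print(r.read_tcp_pos(),r.read_time_s(),r.read_joint_positions())
pickle.dump(I,open("I.pkl","wb"))
```

```text
[0.53998302 0.07529005 0.22999926] 2.6917 [ -2.43112598  35.7039373  -16.94619804 104.83857211  14.83592602
  41.61523733  47.49546558]
[ 0.47233358 -0.30846651  0.19007153] 4.5 [ 41.56122809  40.84460876 -22.17886482 103.61048078  22.60773476
  39.94093584  92.77558913]
```

View pics/w_pump.png

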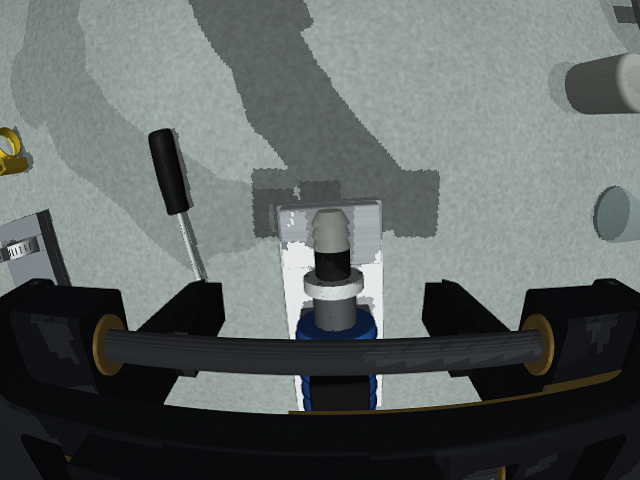

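View pics/w_rack.png

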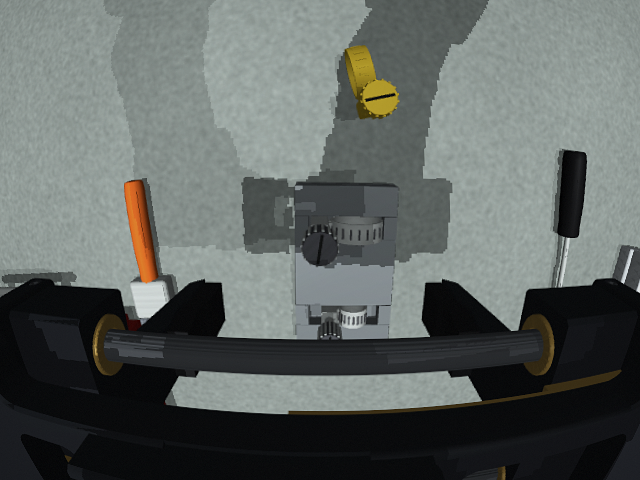

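The pump view shows the stub from tip (330,208) to the flange edge near (333,285), nearly upright in the picture. The rack view shows the large knob at (320,245), its ring at (358,230), and the small clamp at (345,320).

Run:
```python
import cv2,numpy as np
c=lambda n,x,y:cv2.resize(cv2.imread(n)[y:y+130,x:x+100],None,fx=4,fy=4,interpolation=cv2.INTER_CUBIC)
a=np.hstack([c("pics/w_pump.png",282,198),c("pics/w_rack.png",295,178)])
for k in range(0,800,40): cv2.line(a,(k,0),(k,6),(0,0,255),1)
for k in range(0,520,40): cv2.line(a,(0,k),(6,k),(0,0,255),1);cv2.line(a,(400,k),(406,k),(0,0,255),1)
cv2.imwrite("pics/c3.png",a)
```

```text
(no output)
```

View pics/c3.png

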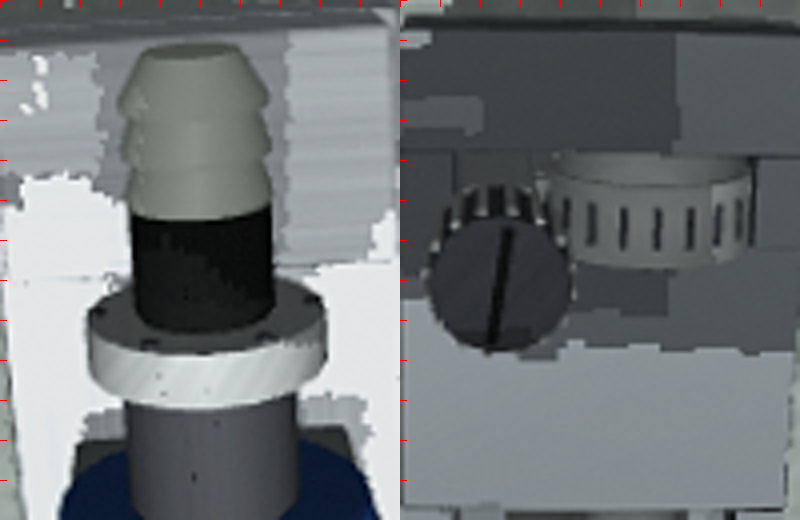

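```bash
python3 - <<'E'
from h import *
import pickle
np.set_printoptions(precision=4,suppress=True)
I=pickle.load(open("I.pkl","rb"))
P=lambda x,y:(x/4+282,y/4+198); K=lambda x,y:((x-400)/4+295,y/4+178)
p=I["pump"];k=I["rack"]
root=onz(p,P(207.5,319),.065);tip=onz(p,P(194.5,50),.065)
print("root",root,"tip",tip,np.linalg.norm(root-tip),np.degrees(np.arctan2(*(root-tip)[1::-1])))
for y,a,b in((105,118,271),(145,120,272),(195,127,272),(220,131,271),(310,136,275)):
    print(onz(p,P((a+b)/2,y),.072),end=' ')
print()
kn=onz(k,K(500,285),.0895);rg=onz(k,K(651,225),.051)
d=rg-kn;print("knob",kn,"ring",rg,np.linalg.norm(d[:2]),"yaw of local y->",np.degrees(np.arctan2(-d[0],d[1])))
a,b=onz(k,K(400,150),.024),onz(k,K(800,158),.024);print("pocket edge yaw",np.degrees(np.arctan2(-(b-a)[0],(b-a)[1])))
a,b=onz(k,K(400,505),.024),onz(k,K(780,510),.024);print("pocket2 edge yaw",np.degrees(np.arctan2(-(b-a)[0],(b-a)[1])))
# predicted tool axis consistency
E
python3 - <<'E'
import sys;sys.path.insert(0,'.')
from h import *
t=info("top")
# pump base corners in top crop
E
```

```text
root [0.5867 0.0715 0.065 ] tip [0.5295 0.0836 0.065 ] 0.058432742759037946 -11.911503594330124
[0.5391 0.0809 0.072 ] [0.5472 0.0791 0.072 ] [0.5575 0.0772 0.072 ] [0.5628 0.0761 0.072 ] [0.582  0.0721 0.072 ] 
knob [ 0.4739 -0.3113  0.0895] ring [ 0.4753 -0.2831  0.051 ] 0.028258389389886767 yaw of local y-> -2.844729333798241
pocket edge yaw -4.922606335508313
pocket2 edge yaw -5.113054773922331
```

Run:
```python
from h import *
np.set_printoptions(precision=4,suppress=True)
R=down(-5)
r.move_pose([.473,-.311,.13],R)
r.line_to([.473,-.311,.074],.08); r.pause(.2)
print(r.read_tcp_pos(),r.read_wrist_force(),r.read_ft_torque())
eoat.grasp(30); r.pause(.2)
print(r.read_gripper_width(),r.read_finger_force(),r.read_wrist_force(),r.read_tcp_pos())
r.line_to([.473,-.311,.15],.06); r.pause(.3)
print(r.read_gripper_width(),r.read_wrist_force(),r.read_ft_torque(),r.read_time_s())
w=info("wrist");im=imaging.grab_frame("wrist");cv2.imwrite("pics/held.png",im);print(r.read_tcp_pos())
import pickle;pickle.dump(w,open("W.pkl","wb"))
cv2.imwrite("pics/c4.png",cv2.resize(im[150:330,220:420],(800,720))[:600])
```

```text
[ 0.4733 -0.3112  0.0745] [0.0916 0.2062 0.0152] [-0.0014  0.0167 -0.0188]
0.2570722737236407 29.989996757358313 [-0.3402 -0.0114  0.233 ] [ 0.473 -0.311  0.074]
0.2609530746722459 [ 0.1319  0.1866 -1.8082] [0.0513 0.0484 0.0166] 8.8167
[ 0.473  -0.311   0.1499]
```

View pics/c4.png

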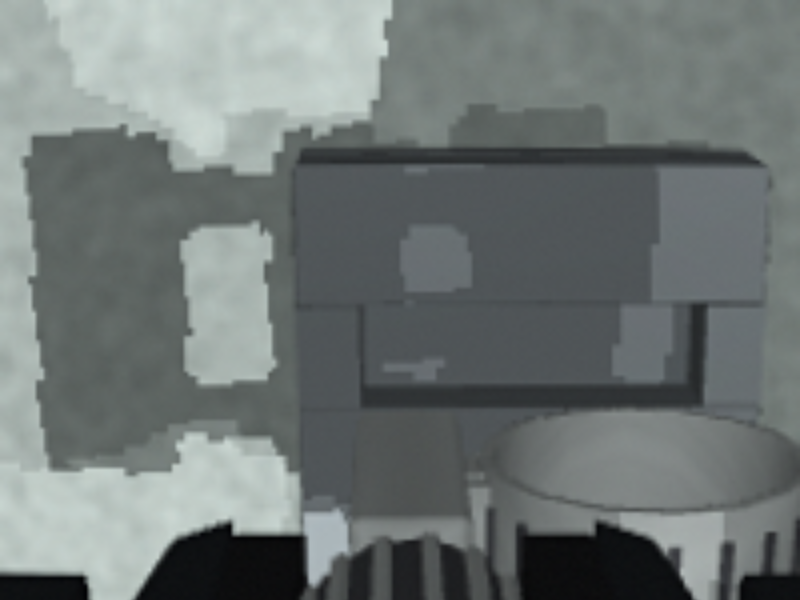

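The clamp is held and hangs square. In the crop, the front rim ends are at (490,462) and (805,460), its top at (648,408) and bottom at (648,511), and the housing edges at x = 358 and 465. Next I fit its pose in the gripper.

Run:
```python
from h import *
import pickle
from scipy.optimize import least_squares
np.set_printoptions(precision=4,suppress=True)
w=pickle.load(open("W.pkl","rb")); tcp=np.array([.473,-.311,.1499])
def clampfr(yaw,dx,dz): # clamp x axis at world yaw (deg); knob at tcp + dx along clamp x
    a=np.radians(yaw);X=np.array([np.cos(a),np.sin(a),0]);Y=np.array([-X[1],X[0],0])
    a0=np.radians(-5);X0=np.array([np.cos(a0),np.sin(a0),0])
    c=tcp+X0*dx+[0,0,.0035+dz]+Y*.03-[0,0,.048]; return c,X,Y
t=np.linspace(0,2*np.pi,361)
def ell(v):
    c,X,Y=clampfr(*v); pts=[proj(w,c-.008*X+.0215*(np.cos(s)*Y+np.sin(s)*np.array([0,0,1]))) for s in t]
    return ((np.array(pts)-[220,150])*4)
def res(v):
    e=ell(v); i,j,k,l=e[:,0].argmin(),e[:,0].argmax(),e[:,1].argmin(),e[:,1].argmax()
    return np.r_[e[i,0]-490,e[j,0]-805,e[k,1]-408,e[l,1]-511,e[k,0]-648]
for z in ([-5,0,0],):
    print(res(z))
s=least_squares(res,[-5,0.,0.],x_scale=[1,.001,.001],diff_step=1e-3);print(s.x,s.fun)
c,X,Y=clampfr(*s.x)
for u in(-.008,.008): print((proj(w,c-.03*Y+u*Y*7/8-.008*X+np.array([0,0,.0]))-[220,150])*4)
```

```text
[ -3.58    18.7096  -7.0521  -2.6017 -16.3126]
[-5.2805  0.0004 -0.0002] [ -3.3889  18.2231  -3.5904   1.4501 -16.372 ]
[363.9038 451.9724]
[474.9234 452.5001]
```

```bash
cat >> h.py <<'E'
ROOT=np.array([.5857,.0715,.065]); YAW=-11.8
_a=np.radians(YAW); PX=np.array([np.cos(_a),np.sin(_a),0]); PY=np.array([-PX[1],PX[0],0])
def tcp_for(x,y,z): # ring centre in stub frame (mm) -> TCP
    return ROOT+1e-3*(x*PX+y*PY+np.array([0,0,z]))-.03*PY+[0,0,.0445]
E
python3 - <<'E'
from h import *
np.set_printoptions(precision=4,suppress=True)
R=down(YAW)
r.line_to([.473,-.311,.2],.1)
r.move_pose(tcp_for(-110,-1.5,80),R)
r.line_to(tcp_for(-100,-1.5,1.5),.1)
r.line_to(tcp_for(-66,-1.5,1.5),.06); r.pause(.3)
print(r.read_wrist_force(),r.read_ft_torque(),r.read_time_s(),r.read_tcp_pos(),tcp_for(-66,-1.5,1.5))
a=imaging.grab_frame("wrist")[180:300,270:420];b=imaging.grab_frame("side")[150:250,270:395];t=imaging.grab_frame("top")[150:250,190:315]
f=lambda i,w,h:cv2.resize(i,(w,h),interpolation=cv2.INTER_CUBIC)
cv2.imwrite("pics/c5.png",np.vstack([np.hstack([f(t,400,320),f(b,400,320)]),np.hstack([f(a,350,280),np.zeros((280,450,3),np.uint8)])]))
E
```

```text
[ 0.1543 -0.2705 -0.9176] [-0.0166 -0.0097  0.0059] 12.875 [0.5143 0.0543 0.111 ] [0.5147 0.0542 0.111 ]
```

View pics/c5.png

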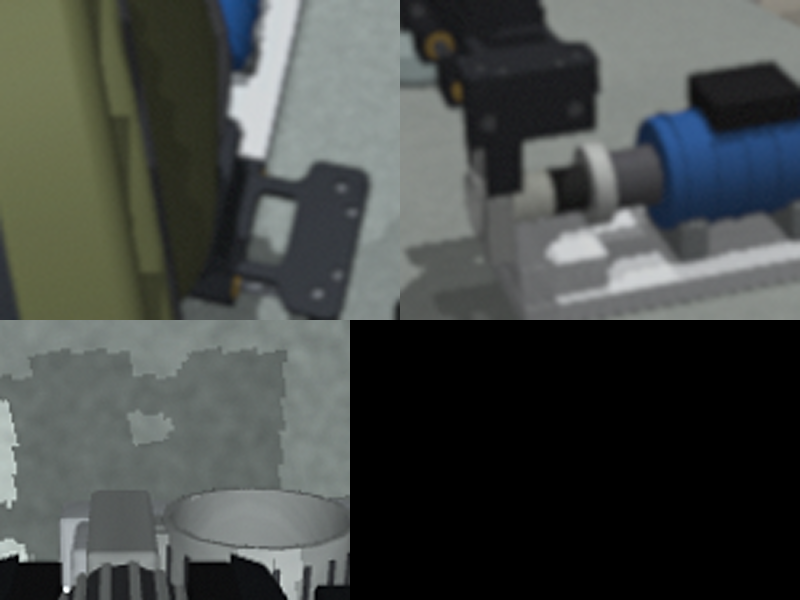

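The clamp is in line just before the stub's nose and still hangs square. Next I slide on in small steps, watching the force.

```bash
cat >> h.py <<'E'
def F(n=3):
    f=[];m=[]
    for _ in range(n): f.append(r.read_wrist_force());m.append(r.read_ft_torque());r.pause(.02)
    f=np.mean(f,0);m=np.mean(m,0);return np.array([f@PX,f@PY,f[2]]),m
E
python3 - <<'E'
from h import *
np.set_printoptions(precision=2,suppress=True)
f0,m0=F(10);print(f0,m0)
for x in range(-63,-11,3):
    r.line_to(tcp_for(x,-1.5,1.5),.03); f,m=F();print(x,f-f0,m-m0)
    if np.abs(f-f0).max()>4: break
print(r.read_time_s(),r.read_tcp_pos())
E
```

```text
[ 0.   -0.16 -1.52] [0.   0.01 0.02]
-63 [ 0.27  0.27 -0.12] [ 0.   -0.01 -0.02]
-60 [ 0.18  0.35 -0.13] [-0.01 -0.02 -0.02]
-57 [0.29 0.32 0.51] [ 0.01  0.   -0.02]
-54 [0.03 0.75 0.21] [ 0.    0.01 -0.02]
-51 [-0.06 -0.02  0.09] [ 0.   -0.03 -0.04]
-48 [ 0.21 -0.1   0.17] [-0.01 -0.01 -0.01]
-45 [0.1  0.42 0.  ] [0.02 0.01 0.01]
-42 [-0.62  0.13  0.29] [ 0.01  0.01 -0.01]
-39 [-0.23  0.63  0.15] [ 0.01 -0.02 -0.01]
-36 [-0.06  0.39  0.65] [ 0.   -0.01  0.02]
-33 [ 0.98  0.42 -0.06] [-0.03  0.   -0.03]
-30 [ 0.56 -0.2   0.09] [-0.    0.03 -0.02]
-27 [-0.04 -0.11  0.43] [-0.01 -0.   -0.01]
-24 [-0.49  0.55  0.42] [-0.02 -0.01 -0.02]
-21 [ 0.06 -0.16  0.08] [ 0.   -0.   -0.03]
-18 [ 0.22  0.14 -0.01] [0.01 0.   0.  ]
-15 [0.13 0.07 0.21] [-0.   -0.01  0.01]
-12 [0.06 0.47 0.41] [-0.02 -0.01 -0.01]
18.5917 [0.57 0.04 0.11]
```

Run:
```python
from h import *
np.set_printoptions(precision=2,suppress=True)
f0,m0=F(10);print(f0,m0)
x,y,z=-12.,-1.5,1.5
def go(): r.line_to(tcp_for(x,y,z),.02); return F(4)[0]-f0
while x<-4:
    x+=.5; f=go(); print("x",x,f)
    if f[0]<-3: break
xc=x; x-=.3
while z>-3:
    z-=.4; f=go(); print("z",round(z,2),f)
    if f[2]>1.8: break
z+=.2
while y>-7:
    y-=.4; f=go(); print("y",round(y,2),f)
    if f[1]>2.2: break
print(x,y,z,r.read_time_s(),r.read_tcp_pos())
```

```text
[ 0.07  0.11 -1.36] [-0.   -0.01 -0.01]
x -11.5 [ 0.48  0.5  -0.  ]
x -11.0 [ 0.   -0.06 -0.  ]
x -10.5 [-0.14  0.26 -0.16]
x -10.0 [-1.12 -0.21  0.47]
x -9.5 [-2.63  0.07  1.62]
x -9.0 [-3.55 -0.2   2.11]
z 1.1 [-3.37 -0.22  1.55]
z 0.7 [-4.13 -0.29  1.48]
z 0.3 [-3.9   0.67  1.57]
z -0.1 [-4.46  0.17  1.9 ]
y -1.9 [-3.65  1.3   0.31]
y -2.3 [-3.72  2.1   0.03]
y -2.7 [-3.93  2.15  0.48]
y -3.1 [-3.65  2.02  0.5 ]
y -3.5 [-3.55  1.8   1.41]
y -3.9 [-3.93  2.3   0.34]
-9.3 -3.8999999999999995 0.10000000000000003 23.825 [0.57 0.04 0.11]
```

Run:
```python
from h import *
np.set_printoptions(precision=2,suppress=True)
f0=np.array([.07,.11,-1.36])
x,y,z=-9.1,-3.9,.1
while y>-7:
    y-=.3; r.line_to(tcp_for(x,y,z),.02); f=F(4)[0]-f0; print("y",round(y,2),f)
    if f[1]>4.5: break
y+=.3; r.line_to(tcp_for(x,y,z),.02);print(F(4)[0]-f0,y)
r.line_to(tcp_for(x,y,z),.02)
eoat.open_gripper(); r.pause(.3); print(F(6)[0],r.read_time_s())
cv2.imwrite("pics/open.png",imaging.grab_frame("wrist"));
```

```text
y -4.2 [-4.16  2.66  0.06]
y -4.5 [-4.71  3.09  0.41]
y -4.8 [-4.01  3.57 -0.51]
y -5.1 [-3.88  4.09 -0.78]
y -5.4 [-4.08  4.61 -1.34]
[-4.23  3.9  -0.69] -5.1
[-0.03  0.1  -0.19] 27.425
```

```bash
cat >> h.py <<'E'
def grip_at(pos,rel,force=30):
    r.line_to(pos,.05,down(YAW+rel)); r.pause(.1)
    f0,m0=F(8)
    eoat.grasp(5); r.pause(.1); f,m=F(5); print("grip5",f-f0,(m-m0)[2])
    pos=np.array(pos)
    for _ in range(6):
        d=(f-f0)[:2]
        if np.abs(d).max()<1.5: break
        s=np.clip(d*.15,-.4,.4)*1e-3; pos=pos+s[0]*PX+s[1]*PY
        r.line_to(pos,.02); f,m=F(5)
    print("eased",f-f0,r.read_tcp_pos())
    eoat.grasp(force); r.pause(.1); f,m=F(5); print("full",f-f0,(m-m0)[2],r.read_gripper_width())
    return f0,m0
def turn(total,step,f0,m0,stop=.15):
    done=0; q=np.array(r.read_joint_positions())
    while done<total-1e-6:
        q[6]-=step; done+=step; r.move_joints(q); r.pause(.12)
        f,m=F(5); mz=(m-m0)[2]; print(round(done),f-f0,"mz %.3f"%mz)
        if abs(mz)>stop: return True
        if np.abs((f-f0)[:2]).max()>12: print("lateral"); return None
    return False
E
python3 - <<'E'
from h import *
np.set_printoptions(precision=2,suppress=True)
p=tcp_for(-9.8,-4.8,1.0)
f0,m0=grip_at(p,45)
print(turn(20,5,f0,m0,.13), r.read_time_s(), r.read_joint_positions())
E
```

```text
grip5 [-0.33  0.41  0.25] -0.03082202436506652
eased [-0.33  0.41  0.25] [0.57 0.04 0.11]
full [-0.47  0.55  0.8 ] -0.01803411300321147 0.26441632753786765
5 [-1.69  0.67  1.74] mz 0.068
10 [-2.23  1.17  1.58] mz 0.090
15 [-2.06  0.92  1.21] mz 0.070
20 [-2.22  1.09  0.94] mz 0.077
False 32.0083 [  6.57  49.05 -26.32 105.22  36.34  34.37  60.62]
```

Run:
```python
from h import *
np.set_printoptions(precision=2,suppress=True)
f0=np.zeros(3);m0=np.zeros(3);f0[2]=-.2
res=turn(66,6,f0,m0,.115)
print(res,r.read_time_s())
if res is False:
    p=np.array(r.read_tcp_pos())
    eoat.open_gripper(); r.pause(.15)
    f0,m0=grip_at(p,45)
    res=turn(36,6,f0,m0,.115); print(res,r.read_time_s())
```

```text
6 [-2.01  0.64  1.41] mz 0.076
12 [-2.46  1.23  1.78] mz 0.074
18 [-2.16  1.52  2.05] mz 0.079
24 [-2.37  0.88  2.51] mz 0.097
30 [-2.13  0.7   1.97] mz 0.054
36 [-2.36  0.1   2.76] mz 0.073
42 [-3.07 -0.27  2.88] mz 0.065
48 [-3.83 -0.58  2.97] mz 0.075
54 [-3.66 -0.42  3.13] mz 0.098
60 [-4.   -0.97  3.56] mz 0.078
66 [-4.68 -1.21  4.05] mz 0.060
False 36.9583
grip5 [-0.38  0.14  0.17] 0.026805546238405857
eased [-0.38  0.14  0.17] [0.57 0.04 0.11]
full [-0.57  0.57 -0.06] 0.02086843908838575 0.26219135459954007
6 [-2.37  0.49  0.62] mz 0.090
12 [-2.36  0.83  0.95] mz 0.064
18 [-2.68  1.26  0.82] mz 0.102
24 [-2.68  1.53  1.05] mz 0.090
30 [-3.02  1.59  1.39] mz 0.104
36 [-2.88  1.34  2.03] mz 0.052
False 44.3083
```

Run:
```python
from h import *
np.set_printoptions(precision=2,suppress=True)
f0=np.zeros(3);m0=np.zeros(3);f0[2]=-.2
res=turn(48,6,f0,m0,.115)
print(res,r.read_time_s())
```

```text
6 [-2.66  1.45  2.21] mz 0.061
12 [-2.82  1.44  1.86] mz 0.081
18 [-3.    1.32  2.14] mz 0.098
24 [-2.9   0.68  2.71] mz 0.058
30 [-3.4   0.41  2.94] mz 0.052
36 [-3.76 -0.14  3.16] mz 0.078
42 [-4.2  -0.59  3.92] mz 0.068
48 [-4.69 -0.93  4.5 ] mz 0.081
False 47.9083
```

Run:
```python
from h import *
np.set_printoptions(precision=2,suppress=True)
p=np.array(r.read_tcp_pos())
eoat.open_gripper()
print(r.read_time_s())
f0,m0=grip_at(p,45,35); print(r.read_time_s())
res=turn(60,5,f0,m0,.115)
print(res,r.read_time_s(),m0)
```

```text
48.9583
grip5 [-0.12 -0.5   0.32] 0.0046406329035608715
eased [-0.12 -0.5   0.32] [0.57 0.04 0.11]
full [-0.06 -0.02  0.2 ] 0.020858933251871728 0.25836473243326713
52.375
5 [-0.99 -0.88  0.94] mz 0.059
10 [-0.95 -0.41  1.33] mz 0.060
15 [-1.7  -0.71  1.59] mz 0.076
20 [-1.76 -1.19  1.7 ] mz 0.084
25 [-1.47 -1.61  1.92] mz 0.103
30 [-1.99 -2.23  2.35] mz 0.124
True 55.075 [ 0.08  0.01 -0.  ]
```

Run:
```python
from h import *
np.set_printoptions(precision=2,suppress=True)
f0=np.zeros(3);m0=np.zeros(3);f0[2]=-.2
res=turn(24,3,f0,m0,.158)
print(res,r.read_time_s())
```

```text
3 [-1.9  -2.37  2.83] mz 0.184
True 55.525
```

Run:
```python
from h import *
np.set_printoptions(precision=3,suppress=True)
for _ in range(3): print(F(10)[1][2],end=' ')
q=np.array(r.read_joint_positions())
for k in range(1):
    q[6]-=2; r.move_joints(q); r.pause(.15); print("turn",F(12))
print(r.read_time_s())
```

```text
0.20082072347963537 0.19027992189445458 0.19321948052697804 turn (array([-2.066, -2.079,  2.693]), array([-0.312,  0.577,  0.218]))
56.625
```

Run:
```python
from h import *
q=np.array(r.read_joint_positions())
q[6]-=1; r.move_joints(q)
o=[]
for _ in range(14): o.append((round(r.read_time_s(),3),round(float(r.read_ft_torque()[2]),3))); r.pause(.02)
print(o)
```

```text
[(56.875, 0.216), (56.892, 0.211), (56.908, 0.223), (56.925, 0.185), (56.942, 0.171), (56.958, 0.217), (56.975, 0.219), (56.992, 0.158), (57.008, 0.286), (57.025, 0.197), (57.042, 0.158), (57.058, 0.21), (57.075, 0.251), (57.092, 0.196)]
```

Run:
```python
from h import *
q=np.array(r.read_joint_positions())
def rd(n=24):
    return np.mean([(r.read_ft_torque()[2],r.pause(.017))[0] for _ in range(n)])
print("now",rd())
for d in (1,1,1):
    q[6]+=d; r.move_joints(q); print(d,rd(),r.read_time_s())
```

```text
now 0.22261419910062039
1 0.021399584796011978 58.1583
1 0.03040387740626943 58.8083
1 0.03783341909063619 59.4583
```

Run:
```python
from h import *
eoat.open_gripper(); p=np.array(r.read_tcp_pos())
r.line_to(p+[0,0,.08],.1); r.line_to(p+[-.08,-.02,.14],.15)
r.pause(.3); i=info("wrist"); im=imaging.grab_frame("wrist"); cv2.imwrite("pics/fin.png",cv2.resize(im[170:320,230:430],(800,600),interpolation=cv2.INTER_CUBIC))
print(r.read_time_s(),r.read_wrist_force())
```

```text
62.6417 [ 0.61229899 -0.56512155 -0.13328718]
```

View pics/fin.png

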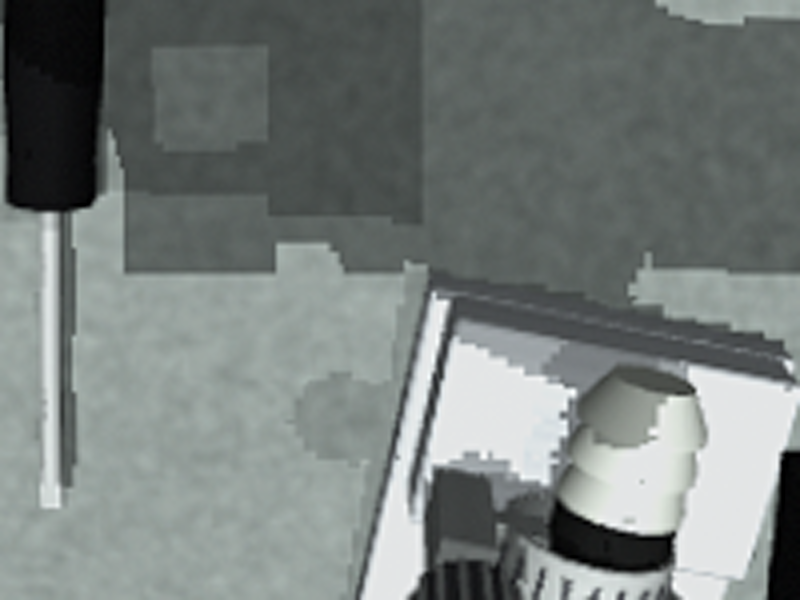

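The band sits on the black sleeve with a short strip of sleeve left in front of it at (610,540), square to the stub, and the gripper is clear.

```bash
python3 -c "
from h import *
print(r.hand_in(),r.read_time_s())"
```

```text
the job is handed in; nothing more can be done
the job is handed in; nothing more can be done
```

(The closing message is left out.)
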